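# Clear the pad holder and find which way the canister cap loosens

## Robot

A 6-joint arm with a two-finger parallel gripper is mounted at the origin on the work surface. World frame = base frame: x ahead of the robot, y to its left, z up, the work surface at z = 0. Lengths are in mm, angles in rad, forces in N, time in s.
With the tool pointing down it reaches from about 300 to 950 mm from the base axis. Payload 3.1 kg.
Tool frame: the origin (TCP) lies at the very end of the fingers, on their centre line; the grasp point (between the pads) lies 19 mm behind it; z points along the fingers, y is the direction in which the jaws open and shut (so a half turn about z gives the same grasp; the last joint's range is limited). The gripper opens to 85 mm and grips with 20 to 120 N. Pads are 22 mm wide; open, the fingers measure 114 mm over their backs; the gripper's body (76 mm by 85 mm) begins 54 mm behind the grasp point. The pads swing forward as they close: fully open they stand 13 mm farther back than shut.
Start: joints at [1.128, 0.308, 1.634, -0, 1.2, -0.07], TCP at [227.666, 582.065, 231.272] pointing down, gripper open.
Joint ranges: [-3.06, 3.06], [-0.79, 1.96], [0.05, 2.63], [-1.19, 4.34], [0.05, 2.64], [-2.94, 2.94]. Speed limits (rad/s): [2.79, 2.79, 3.14, 3.14, 3.14, 3.14].

## Interface

Orientations are given as [roll, pitch, yaw] about the fixed x, y, z axes, in that order (R = Rz(yaw) Ry(pitch) Rx(roll)).
In Python, from cell import ctrl gives the robot as it stands.
- The arm moves only by the tool step_arm, never from a script. Its argument "plan" is a list of rows, each an object of numbers: "x", "y", "z": the shift along the tool's x, y, z in m; "wx", "wy", "wz": the turn, a rotation vector about the tool's x, y, z in degrees; "claw": the finger opening in m, from 0 to 0.0854. A call has 1 to 12 rows; each row shifts and turns the pose as measured when the row begins, along the tool's axes as they then stand; what a row does not reach is not made up. A row lasts 1/8 s, in which the tool goes at most 62.5 mm and 10.7 degrees, less where a joint would pass 70% of its speed; a pose out of reach is approached as far as the arm can. A call with a gripper value outside its range is refused whole. The fingers move at their own pace and stop on an object; the grip force is fixed at half the most. Time passes only in rows, so rows that do not move let the fingers close. It gives the time, the measured TCP pose, the force and the opening at its end, in the units of the state.
- ctrl.sense(): the state, without advancing time (a new reading comes with each control period).
- ctrl.read_camera(name): name is "side" or "top" or "wrist"; returns a dict with "frame" (420x560x3 uint8, red, green, blue), "z_map" (420x560 float32, mm along the optical axis (not along the pixel's ray), 0 where there is no reading), "fovy" (degrees; the focal length in pixels is half the picture's height over the tangent of half this angle, whatever the lens; pixels are square), "cx", "cy" (the principal point, pixels), "D" ([k1, k2, p1, p2, k3] as OpenCV has them; the pictures are not rectified), "view" (4x4, takes a point from world to camera coordinates); the wrist camera has in their place "hand_eye" (4x4, takes a point from camera to tool coordinates, whose origin is the TCP and whose axes are the flange's). Camera axes: x right, y up, looking along -z (the intrinsics and any distortion apply to the point x, -y, -z); pixel columns grow to the right and rows downward; lengths in mm; the calibration is good to about 2 mm. A picture is of the moment at which its call begins: read the wrist's pose just before it.
- ctrl.finish_job(): hands the job in, once; it reports no verdict.
The state is a dict: "time": time; "qpos": joint angles; "joint_vel": joint speeds; "effort": joint torques, N m; "tool_pos": TCP position; "tool_rot": TCP orientation; "force": force on the tool from outside, world axes, zero at the start; "moment": the same for the moment, N m; "grip_width": finger opening in mm.
Only numpy, scipy, OpenCV 4.12 (cv2) and the standard library are available. Lean on these libraries where they do the work, as an engineer would, in place of code of your own. Each camera call takes 0.05 s, during which the arm holds its last target.

## Task

The grey pad holder is parked over the cap of the polish canister: take it off and hang it astride the horizontal bar of the rail, one leg on each side. Nobody remembers the hand of the canister's black cap, so try it gently both ways, turn it the way it gives about a sixth of a turn until it comes free (do not just yank it off), and lift it off. Finish still holding the cap in the gripper, upright and still, about 10 cm above where it sat, with the holder left hanging and the brushes, polisher, bottle and disc undisturbed.

Things in the scene. Friction and masses are not known exactly. Their poses are not given: they have to be found in the camera images.
- holder: grey plastic saddle (upside-down U), 120 g. Origin midway between the lower ends of its legs, z up. Plate 86 (x) x 60 (y) mm, 5 thick, underside 40 above the origin; legs at its x edges 8 thick, 40 tall, 70 clear between them. Grip rib on the plate: 12 thick (x), 50 long (y), 24 high, top 69 above the origin. Starts resting loosely on the cap, legs either side of it, yaw varies
- cap: black round cap, 56 mm diameter, 45 tall, 60 g, ribbed side; origin at the centre of its lower rim, z up. Solid from 21 mm above its rim to the top (grip there). Sits on the canister's shoulder with a few mm of play, held by inner lugs like a quarter-turn cap; it does not rise as it turns. How it turns: see the canister
- canister: aluminium can, 80 mm diameter, foot bolted down, shoulder 90 mm up, 16 mm neck inside the cap; origin under its middle. The cap stops hard within 15 deg one way; the other way it turns freely, lifts free from 50 to 70 deg off its start, and stops at about 80. Which way (seen from above) differs from start to start and cannot be seen
- rail: steel rail bolted down: round bar 16 mm thick, 220 long along its own y, axis 150 above the worktop, between two 14 mm posts 158 high at y = +117 and -117 mm; origin on the worktop midway between the posts
- rail_mid (a point): the middle of the bar, on its axis, 150 mm above the worktop; y along the bar, z up
- brush_a: one of two short nylon detailing brushes, 140 x 30 x 22 mm, lying on the worktop; origin under its middle; leave it alone
- brush_b: the other short detailing brush, same make; leave it alone
- polisher: compact cordless polisher, black, 250 mm long, 76 mm high, lying on the worktop, round button on top; leave it alone
- bottle: upright white bottle, 64 mm diameter, 180 mm high; origin under its middle; leave it alone
- disc: black backing disc, 100 mm diameter, 22 mm high with its hub, lying flat; origin under its middle; leave it alone
Not all that is in view belongs to the job. There is more than one size of the holder; the job needs the middle-sized. What is shaped like the cap but pink or turquoise is not meant.

How it is judged:
By the outcome, as a careful person would: the job done as asked, in the order asked, and still so for the second after the job is handed in, while the arm keeps its last pose, push and grip.
It also fails if it takes over 61 s, if anything falls off the work surface, if the arm or the gripper's body presses on something with over 40 N, if the wrist force passes 120 N, or if a joint passes its speed limit or range.

## Working session

There is one attempt and no reset: what is moved stays moved. The work goes in short steps, Python scripts to look and compute and a tool call to move; the robot and the scene stay as the last step left them, time stands still between calls to the robot, and variables do not carry over. Pictures are saved under pics/ and viewed, and the job is handed in when it is done.

Besides the shell and the picture viewer there is one more tool, called as name(argument=value, ...), one argument or row to a line, values as JSON. step_arm: Moves the arm, as the interface text tells. Its arguments: {"type":"object","properties":{"plan":{"type":"array"}},"required":["plan"]}

```bash
ls; mkdir -p pics; python3 - <<'E'
from cell import ctrl
import cv2,numpy as np
s=ctrl.sense();print(s)
for n in ["side","top","wrist"]:
    c=ctrl.read_camera(n);cv2.imwrite(f"pics/{n}0.png",c["frame"][:,:,::-1])
    np.savez(f"{n}0.npz",**c)
    print(n,c["fovy"],c["cx"],c["cy"],c["D"],c.get("view",c.get("hand_eye")))
E
```

```text
pics
{'time': 0.0, 'qpos': array([ 1.12830116e+00,  3.09011606e-01,  1.63517589e+00,  1.81471715e-06,
        1.19970521e+00, -6.97167452e-02]), 'joint_vel': array([-0.00029282, -0.00060702,  0.00252115, -0.00181898, -0.00124383,
       -0.00260956]), 'effort': array([ 1.69176339e-03, -4.15252769e+01, -2.76666194e+01, -7.69991721e-05,
        1.02464008e-02,  3.16335971e-06]), 'tool_pos': array([227.31159927, 581.32039984, 230.04804622]), 'tool_rot': array([-3.13929830e+00, -1.61907878e-04,  2.76881339e+00]), 'force': array([0.29874603, 0.38589538, 0.47985807]), 'moment': array([-0.01459772, -0.03448508, -0.00357333]), 'grip_width': 85.61036055236904}
side 55.50992503505645 278.0583074728748 218.50595409324856 [0.0217454 0.        0.        0.        0.       ] [[-9.26595785e-01 -3.75408178e-01  2.21122480e-02  5.28708226e+02]
 [ 2.68631316e-01 -6.19604352e-01  7.37514517e-01 -2.53262435e+02]
 [-2.63168136e-01  6.89317885e-01  6.74969174e-01 -9.09208548e+02]
 [ 0.00000000e+00  0.00000000e+00  0.00000000e+00  1.00000000e+00]]
top 55.674033989216355 279.6845647030205 213.10525889931486 [-0.02275547  0.          0.          0.          0.        ] [[-7.52406669e-02 -9.97152958e-01 -4.98193641e-03  3.16949337e+01]
 [ 9.73766565e-01 -7.45501626e-02  2.14990580e-01 -6.00117721e+02]
 [-2.14749897e-01  1.13247915e-02  9.76603415e-01 -9.20363001e+02]
 [ 0.00000000e+00  0.00000000e+00  0.00000000e+00  1.00000000e+00]]
wrist 66.90847835616759 280.7369096565242 202.0582106972568 [-0.04912593  0.          0.          0.          0.        ] [[ 4.75483732e-04  9.62177388e-01  2.72423288e-01  6.94311751e+01]
 [ 9.99999863e-01 -3.97956623e-04 -3.39834394e-04  9.56924042e-02]
 [-2.18568318e-04  2.72423413e-01 -9.62177445e-01 -1.42760299e+02]
 [ 0.00000000e+00  0.00000000e+00  0.00000000e+00  1.00000000e+00]]
```

View pics/side0.png

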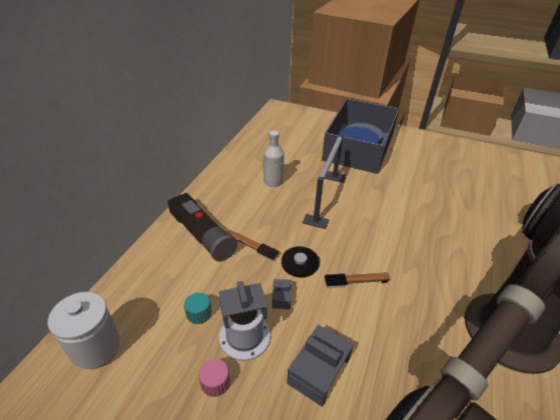

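View pics/top0.png

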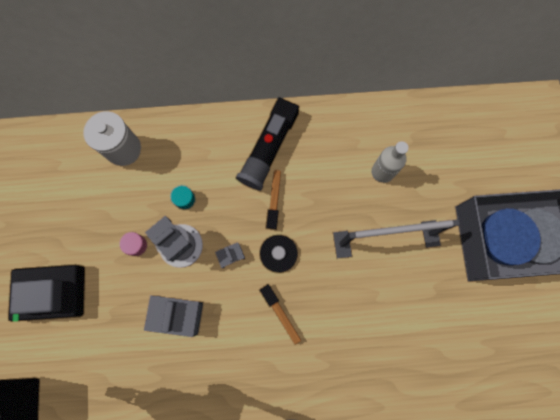

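View pics/wrist0.png

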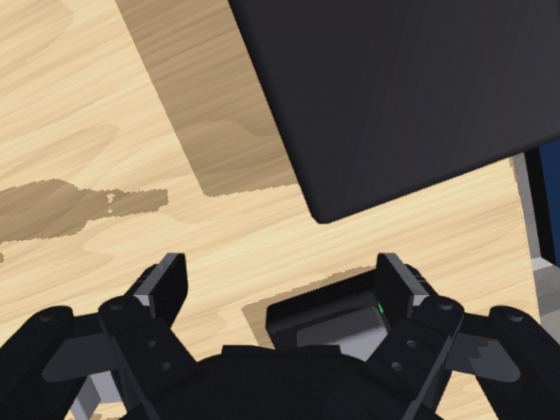

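```bash
cat > h.py <<'E'
import numpy as np,cv2
def K(c):
    H=c["frame"].shape[0]; f=H/2/np.tan(np.radians(float(c["fovy"]))/2)
    return np.array([[f,0,float(c["cx"])],[0,f,float(c["cy"])],[0,0,1]])
def rays(c,uv):
    p=cv2.undistortPoints(np.asarray(uv,float).reshape(-1,1,2),K(c),np.asarray(c["D"],float)).reshape(-1,2)
    d=np.c_[p[:,0],-p[:,1],-np.ones(len(p))]
    return d
def c2w(c,T=None):
    return np.linalg.inv(c["view"]) if "view" in c else T@c["hand_eye"]
def plane(c,uv,z,T=None):
    M=c2w(c,T); d=rays(c,uv)@M[:3,:3].T; o=M[:3,3]
    return o+d*((z-o[2])/d[:,2])[:,None]
def depth(c,uv,T=None):
    uv=np.asarray(uv).reshape(-1,2); M=c2w(c,T)
    z=c["z_map"][uv[:,1].astype(int),uv[:,0].astype(int)]
    return (rays(c,uv)*z[:,None])@M[:3,:3].T+M[:3,3]
def proj(c,P,T=None):
    M=np.linalg.inv(c2w(c,T)); q=np.atleast_2d(P)@M[:3,:3].T+M[:3,3]; q=q*[1,-1,-1]
    return cv2.projectPoints(q.reshape(-1,1,3),np.zeros(3),np.zeros(3),K(c),np.asarray(c["D"],float))[0].reshape(-1,2)
def cloud(c,T=None,box=None):
    H,W=c["z_map"].shape; u,v=np.meshgrid(np.arange(W),np.arange(H)); uv=np.c_[u.ravel(),v.ravel()]
    P=depth(c,uv,T); ok=c["z_map"].ravel()>0
    if box is not None:
        x0,y0,x1,y1=box; ok&=(uv[:,0]>=x0)&(uv[:,0]<x1)&(uv[:,1]>=y0)&(uv[:,1]<y1)
    return P[ok],uv[ok]
def Ttool(s):
    from scipy.spatial.transform import Rotation as R
    T=np.eye(4);T[:3,:3]=R.from_euler('xyz',s["tool_rot"]).as_matrix();T[:3,3]=s["tool_pos"];return T
E
python3 - <<'E'
from h import *
a=np.load("side0.npz");b=np.load("top0.npz")
i1=cv2.resize(a["frame"][260:410,170:370],None,fx=4,fy=4,interpolation=cv2.INTER_CUBIC)
i2=cv2.resize(b["frame"][190:350,100:310],None,fx=3.7,fy=3.7,interpolation=cv2.INTER_CUBIC)
cv2.imwrite("pics/c1.png",i1[:,:,::-1]);cv2.imwrite("pics/c2.png",i2[:,:,::-1])
pts=dict(canholder=(172,238),small=(231,256),big=(165,315),railL=(345,238),railR=(450,225),bottle=(400,148),teal=(182,196),pink=(132,243),table=(330,350),disc=(279,253))
for k,v in pts.items(): print(k,depth(b,[v]).round(0))
for k,v in dict(holder=(240,300),rail1=(320,180),rail2=(338,140),bottle=(274,136)).items(): print(k,depth(a,[v]).round(0))
# high pts near canister in each cam
for c,bx in((a,(200,270,275,360)),(b,(135,205,215,275))):
    P,uv=cloud(c,box=bx); print(np.percentile(P[:,2],[50,90,99,100]).round(1))
    for z0,z1 in((155,170),(125,135),(115,145)):
        m=(P[:,2]>z0)&(P[:,2]<z1);print(z0,m.sum(),P[m].mean(0).round(1) if m.any() else'')
E
```

```text
canholder [[546. 234. 140.]]
small [[507. 115.  41.]]
big [[377. 266.  94.]]
railL [[ 521. -162.  102.]]
railR [[ 524. -390.  157.]]
bottle [[ 706. -296.  180.]]
teal [[669. 232.  44.]]
pink [[557. 360.  45.]]
table [[ 261. -112.    3.]]
disc [[507.  -5.  20.]]
holder [[551. 255. 139.]]
rail1 [[ 521. -165.  153.]]
rail2 [[ 531. -375.  155.]]
bottle [[ 704. -286.  175.]]
[  6.2 139.4 163.2 166. ]
155 148 [546.6 251.1 162.5]
125 73 [545.4 273.3 129.1]
115 1180 [546.9 254.6 137.2]
[  2.  140.2 164.1 167. ]
155 141 [546.3 248.1 163. ]
125 44 [518.4 223.9 129.9]
115 886 [543.  244.5 138.9]
```

View pics/c1.png

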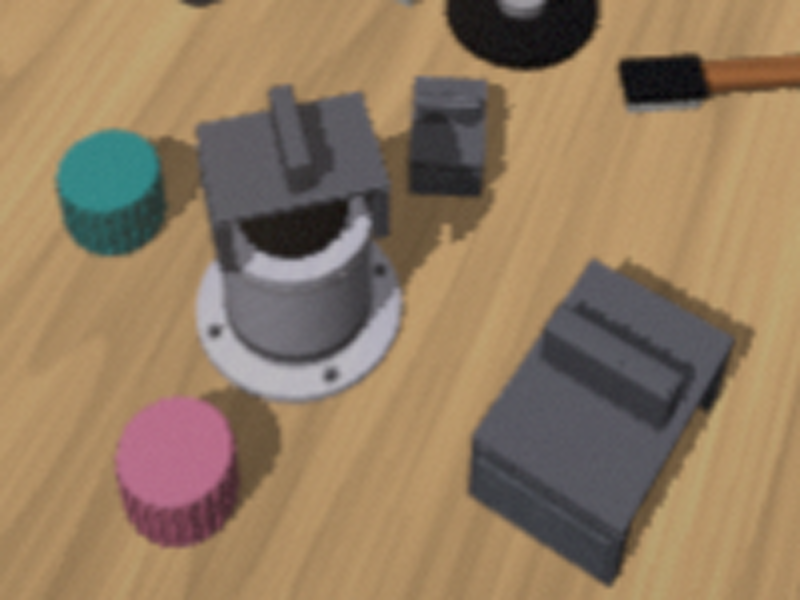

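View pics/c2.png

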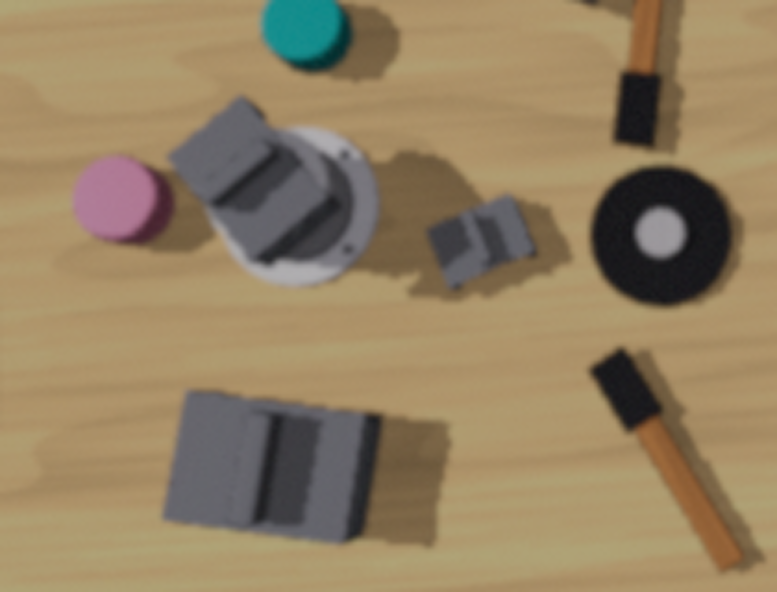

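```bash
python3 - <<'E'
from h import *
a=np.load("side0.npz");b=np.load("top0.npz")
for nm,c,bx in(("side",a,(200,270,275,360)),("top",b,(135,205,215,275))):
    P,uv=cloud(c,box=bx)
    m=P[:,2]>158; r=cv2.minAreaRect(P[m,:2].astype(np.float32)); print(nm,"rib",np.round(r[0],1),np.round(r[1],1),r[2])
    m=(P[:,2]>136); r=cv2.minAreaRect(P[m,:2].astype(np.float32)); print(nm,"plate",np.round(r[0],1),np.round(r[1],1),r[2])
    hsv=cv2.cvtColor(c["frame"],cv2.COLOR_RGB2HSV)
    m=(P[:,2]<12)&(hsv[uv[:,1],uv[:,0],1]<60)
    Q=P[m]; print("flange",m.sum(),[round(float(x),1) for x in np.concatenate(cv2.minEnclosingCircle(Q[:,:2].astype(np.float32))[:1])],cv2.minEnclosingCircle(Q[:,:2].astype(np.float32))[1])
    # rail: bar
    P,uv=cloud(c); m=(P[:,2]>146)&(P[:,2]<166)&(abs(P[:,0]-524)<40)&(P[:,1]<-150)&(P[:,1]>-420)
    Q=P[m]; print("bar",m.sum(),cv2.fitLine(Q[:,:2].astype(np.float32),cv2.DIST_HUBER,0,.01,.01).ravel().round(3),Q[:,1].min(),Q[:,1].max(),np.percentile(Q[:,2],[50,95]))
    m=(P[:,2]>3)&(P[:,2]<14)&(abs(P[:,0]-524)<60)&(P[:,1]<-110)&(P[:,1]>-450)
    for ys in((-220,-110),(-450,-330)):
        q=P[m&(P[:,1]>ys[0])&(P[:,1]<ys[1])];print(" foot",len(q),q.mean(0).round(1) if len(q) else'', q.min(0).round() if len(q) else '',q.max(0).round() if len(q) else '')
    for z0 in(10,30,60):
        m=(P[:,2]>z0)&(P[:,2]<z0+30)&(abs(P[:,0]-545)<70)&(abs(P[:,1]-235)<60)
        q=P[m]; 
        if len(q)>10:
            A=np.c_[2*q[:,:2],np.ones(len(q))];s=np.linalg.lstsq(A,(q[:,:2]**2).sum(1),rcond=None)[0];print("can",z0,len(q),s[:2],np.sqrt(s[2]+s[0]**2+s[1]**2))
E
```

```text
side rib [547.7 249.2] [12.  49.8] 37.18064880371094
side plate [549.1 248.7] [88.4 62.7] 36.345027923583984
flange 760 [585.4, 201.5] 115.7233657836914
bar 295 [ 4.40000e-02 -9.99000e-01  5.23861e+02 -2.70600e+02] -411.2208473603189 -160.1217809582804 [155.3282431  157.74726261]
 foot 208 [ 519.6 -166.1    5.5] [ 484. -218.    3.] [ 565. -139.   14.]
 foot 124 [ 526.6 -398.7    5.6] [ 465. -423.    3.] [ 559. -353.   14.]
can 10 288 [550.4598814  247.64265374] 41.70450562565091
can 30 280 [550.48558408 247.70349305] 41.33749884679801
can 60 444 [545.50098659 254.57977766] 32.95086244173298
top rib [547.  248.7] [12.1 49.7] 36.689666748046875
top plate [547.  248.7] [86.9 60.3] 37.37351608276367
flange 506 [577.5, 255.7] 86.25646209716797
bar 791 [ 4.20000e-02 -9.99000e-01  5.23367e+02 -2.84600e+02] -409.1993345693487 -161.61718740069603 [156.41505043 159.65419571]
 foot 371 [ 519.8 -165.2    5.7] [ 464. -218.    3.] [ 583. -112.   14.]
 foot 290 [ 517.8 -398.3    5.4] [ 465. -449.    3.] [ 584. -333.   14.]
can 10 115 [550.36562829 251.81858266] 44.182762939915236
can 30 89 [547.71900194 249.59285737] 39.684414554783324
can 60 110 [545.88197661 248.94305145] 37.556190312302185
```

```bash
cat > go.py <<'E'
import sys; from h import *
from cell import ctrl
from scipy.spatial.transform import Rotation as R
s=ctrl.sense(); t=[float(v) for v in sys.argv[1:5]]
T=Ttool(s); d=T[:3,:3].T@(np.array(t[:3])-s["tool_pos"])
yw=np.radians(t[3]); Rt=R.from_euler('xyz',[np.pi,0,yw]).as_matrix()
rv=np.degrees(R.from_matrix(T[:3,:3].T@Rt).as_rotvec())
d2=Rt.T@(np.array(t[:3])-s["tool_pos"])
print("t %.2f pos"%s["time"],s["tool_pos"].round(1),"yaw",np.degrees(s["tool_rot"]).round(1),"F",s["force"].round(1),"M",s["moment"].round(2),"w",round(s["grip_width"],1),"j6",round(float(s["qpos"][5]),2))
print("shift now",d.round(1),"rot",rv.round(1),"shift after rot",d2.round(1))
E
python3 go.py 547.4 249 270 127
python3 - <<'E'
from h import *
b=np.load("top0.npz");P,uv=cloud(b)
m=(P[:,2]>100)&(P[:,1]>150)
H,_,_=np.histogram2d(P[m,0],P[m,1],bins=[np.arange(0,1000,50),np.arange(150,800,50)])
for i in zip(*np.nonzero(H>5)): 
    q=P[m&(P[:,0]//50==i[0])&((P[:,1]-150)//50==i[1])];print(i[0]*50,150+i[1]*50,len(q),q[:,2].max().round())
E
```

```text
t 0.15 pos [227.4 581.5 230.3] yaw [-179.9   -0.   158.6] F [-0.2 -1.   0.9] M [-0.04 -0.03 -0.06] w 85.5 j6 -0.07
shift now [-419.1 -193.2  -39.4] rot [-0.1  0.  31.6] shift after rot [-458.1   55.4  -39.7]
150 550 30 144.0
150 600 89 145.0
200 550 104 152.0
200 600 268 149.0
250 600 27 133.0
450 200 23 142.0
500 200 477 166.0
500 250 183 167.0
550 200 178 166.0
550 250 248 163.0
750 350 344 146.0
750 400 168 145.0
800 300 83 140.0
800 350 470 166.0
800 400 302 163.0
850 350 114 143.0
850 400 87 143.0
```

step_arm(
  plan=[
    {"z": -0.013, "wz": 10.5},
    {"z": -0.013, "wz": 10.5},
    {"z": -0.013, "wz": 10.5},
    {"x": -0.057, "y": 0.007},
    {"x": -0.057, "y": 0.007},
    {"x": -0.057, "y": 0.007},
    {"x": -0.057, "y": 0.007},
    {"x": -0.057, "y": 0.007},
    {"x": -0.057, "y": 0.007},
    {"x": -0.04, "y": 0.005},
    {"x": 0, "claw": 0.04},
  ],
)

```text
$.plan[0]: bad value
```

```bash
python3 go.py 547.4 249 180 127
```

```text
t 0.15 pos [227.4 581.5 230.3] yaw [-179.9   -0.   158.6] F [-0.2 -1.   0.9] M [-0.04 -0.03 -0.06] w 85.5 j6 -0.07
shift now [-419.1 -193.    50.6] rot [-0.1  0.  31.6] shift after rot [-458.1   55.4   50.3]
```

step_arm(
  plan=[
    {"x": 0, "y": 0, "z": -0.013, "wx": 0, "wy": 0, "wz": 10.5, "claw": 0.085},
  ],
)

```text
time: 0.28
tool_pos: [226.8, 580.3, 241.5]
tool_rot: [-3.136, 0.001, 2.581]
force: [-0.2, -0.4, -0.4]
grip_width: 84.9
```

step_arm(
  plan=[
    {"x": 0, "y": 0, "z": -0.013, "wx": 0, "wy": 0, "wz": 10.5, "claw": 0.085},
    {"x": 0, "y": 0, "z": -0.013, "wx": 0, "wy": 0, "wz": 10.5, "claw": 0.085},
    {"x": -0.057, "y": 0.007, "z": 0, "wx": 0, "wy": 0, "wz": 0, "claw": 0.085},
    {"x": -0.057, "y": 0.007, "z": 0, "wx": 0, "wy": 0, "wz": 0, "claw": 0.085},
    {"x": -0.057, "y": 0.007, "z": 0, "wx": 0, "wy": 0, "wz": 0, "claw": 0.085},
    {"x": -0.057, "y": 0.007, "z": 0, "wx": 0, "wy": 0, "wz": 0, "claw": 0.085},
    {"x": -0.057, "y": 0.007, "z": 0, "wx": 0, "wy": 0, "wz": 0, "claw": 0.04},
    {"x": -0.057, "y": 0.007, "z": 0, "wx": 0, "wy": 0, "wz": 0, "claw": 0.04},
    {"x": -0.05, "y": 0.006, "z": 0, "wx": 0, "wy": 0, "wz": 0, "claw": 0.04},
    {"x": 0, "y": 0, "z": 0, "wx": 0, "wy": 0, "wz": 0, "claw": 0.04},
  ],
)

```text
time: 1.52
tool_pos: [504.4, 284.6, 266.6]
tool_rot: [-3.135, 0.003, 2.207]
force: [-0.4, -0.4, 0.3]
grip_width: 39.9
```

```bash
python3 go.py 547.4 249 180 127
```

```text
t 1.52 pos [504.4 284.6 266.6] yaw [-179.6    0.2  126.4] F [-0.4 -0.4  0.3] M [ 0.03 -0.02  0.  ] w 39.9 j6 -0.19
shift now [-54.   14.   86.7] rot [-0.4  0.2 -0.6] shift after rot [-54.4  12.9  86.6]
```

step_arm(
  plan=[
    {"x": -0.03, "y": 0.008, "z": 0.01, "wx": -0.4, "wy": 0.2, "wz": -0.6, "claw": 0.04},
    {"x": -0.026, "y": 0.006, "z": 0.02, "wx": 0, "wy": 0, "wz": 0, "claw": 0.04},
    {"x": 0, "y": 0, "z": 0, "wx": 0, "wy": 0, "wz": 0, "claw": 0.04},
  ],
)

```text
time: 1.9
tool_pos: [548.0, 249.1, 235.2]
tool_rot: [-3.141, -0.004, 2.218]
force: [-0.6, -0.2, -0.2]
grip_width: 39.9
```

```bash
python3 go.py 547.4 249 144 127; python3 - <<'E'
from h import *
from cell import ctrl
s=ctrl.sense();c=ctrl.read_camera("wrist");T=Ttool(s);cv2.imwrite("pics/w1.png",c["frame"][:,:,::-1])
P,uv=cloud(c,T); near=(abs(P[:,0]-547)<80)&(abs(P[:,1]-249)<80)
m=near&(P[:,2]>158)&(P[:,2]<172); 
print(m.sum(),np.median(P[m,2]),cv2.minAreaRect(P[m,:2].astype(np.float32)))
m=near&(P[:,2]>134)&(P[:,2]<146);print(np.median(P[m,2]))
E
```

```text
t 1.90 pos [548.  249.1 235.2] yaw [-180.    -0.2  127.1] F [-0.6 -0.2 -0.2] M [-0.01 -0.01  0.03] w 39.9 j6 -0.3
shift now [-0.  -0.6 91.2] rot [-0.  -0.2  0.1] shift after rot [ 0.3 -0.6 91.2]
1119 164.0662300820398 ((546.3223266601562, 247.9571533203125), (11.524510383605957, 48.8658561706543), 37.35872268676758)
140.21690592137128
```

View pics/w1.png

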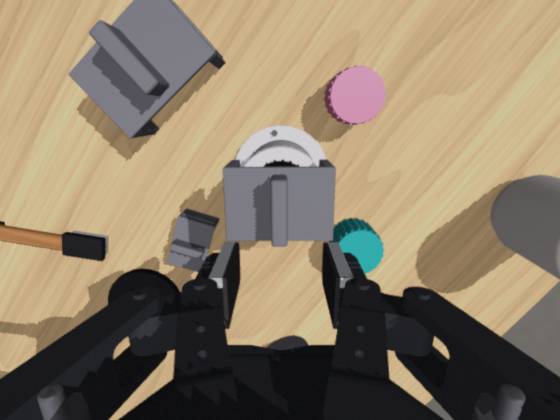

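step_arm(
  plan=[
    {"x": 0, "y": 0, "z": 0.04, "wx": 0, "wy": 0, "wz": 0, "claw": 0.04},
    {"x": 0, "y": 0, "z": 0.035, "wx": 0, "wy": 0, "wz": 0, "claw": 0.04},
    {"x": 0, "y": 0, "z": 0.014, "wx": 0, "wy": 0, "wz": 0, "claw": 0.04},
    {"x": 0, "y": 0, "z": 0.004, "wx": 0, "wy": 0, "wz": 0, "claw": 0.04},
  ],
)

```text
time: 2.45
tool_pos: [547.7, 257.0, 146.4]
tool_rot: [3.132, -0.004, 2.224]
force: [0.3, 0.4, 0.5]
grip_width: 40.0
```

```bash
python3 go.py 547.0 248.6 144 127
```

```text
t 2.45 pos [547.7 257.  146.4] yaw [179.4  -0.2 127.4] F [0.3 0.4 0.5] M [-0.01  0.01 -0.02] w 40.0 j6 -0.29
shift now [-6.3 -5.7  2.4] rot [ 0.6 -0.2  0.4] shift after rot [-6.3 -5.6  2.4]
```

step_arm(
  plan=[
    {"x": -0.0063, "y": -0.0057, "z": 0.0024, "wx": 0.6, "wy": -0.2, "wz": 0.4, "claw": 0.04},
    {"x": 0, "y": 0, "z": 0, "wx": 0, "wy": 0, "wz": 0, "claw": 0.04},
  ],
)

```text
time: 2.7
tool_pos: [547.9, 249.1, 146.1]
tool_rot: [3.14, 0.0, 2.217]
force: [-0.3, 0.6, -0.4]
grip_width: 40.0
```

```bash
python3 go.py 547.0 248.6 144 127
```

```text
t 2.70 pos [547.9 249.1 146.1] yaw [179.9   0.  127.1] F [-0.3  0.6 -0.4] M [ 0.01 -0.04 -0.04] w 40.0 j6 -0.29
shift now [ 0.1 -1.   2.1] rot [0.1 0.  0.1] shift after rot [ 0.1 -1.   2.1]
```

step_arm(
  plan=[
    {"x": 0, "y": -0.001, "z": 0.002, "wx": 0, "wy": 0, "wz": 0, "claw": 0.03},
    {"x": 0, "y": 0, "z": 0, "wx": 0, "wy": 0, "wz": 0, "claw": 0.02},
    {"x": 0, "y": 0, "z": 0, "wx": 0, "wy": 0, "wz": 0, "claw": 0.0},
    {"x": 0, "y": 0, "z": 0, "wx": 0, "wy": 0, "wz": 0, "claw": 0.0},
    {"x": 0, "y": 0, "z": 0, "wx": 0, "wy": 0, "wz": 0, "claw": 0.0},
    {"x": 0, "y": 0, "z": 0, "wx": 0, "wy": 0, "wz": 0, "claw": 0.0},
  ],
)

```text
time: 3.45
tool_pos: [548.4, 248.7, 146.0]
tool_rot: [3.136, 0.001, 2.217]
force: [0.2, -0.1, -0.5]
grip_width: 10.4
```

```bash
python3 go.py 547.0 248.6 144 127
```

```text
t 3.45 pos [548.4 248.7 146. ] yaw [1.797e+02 1.000e-01 1.270e+02] F [ 0.2 -0.1 -0.5] M [0.01 0.02 0.  ] w 10.4 j6 -0.29
shift now [ 0.8 -1.2  2. ] rot [ 0.3  0.1 -0. ] shift after rot [ 0.8 -1.2  2. ]
```

step_arm(
  plan=[
    {"x": 0, "y": 0, "z": -0.015, "wx": 0, "wy": 0, "wz": 0, "claw": 0.0},
    {"x": 0, "y": 0, "z": -0.015, "wx": 0, "wy": 0, "wz": 0, "claw": 0.0},
  ],
)

```text
time: 3.7
tool_pos: [546.9, 248.1, 175.8]
tool_rot: [3.14, 0.0, 2.217]
force: [0.1, -1.1, -1.1]
grip_width: 10.7
```

```bash
python3 go.py 548.4 248.7 270 127
```

```text
t 3.70 pos [546.9 248.1 175.8] yaw [179.9   0.  127. ] F [ 0.1 -1.1 -1.1] M [ 0.04 -0.02 -0.02] w 10.7 j6 -0.29
shift now [ -0.4   1.7 -94.2] rot [ 0.1  0.  -0. ] shift after rot [ -0.4   1.6 -94.2]
```

step_arm(
  plan=[
    {"x": 0, "y": 0.001, "z": -0.03, "wx": 0, "wy": 0, "wz": 0, "claw": 0.0},
    {"x": 0, "y": 0, "z": -0.04, "wx": 0, "wy": 0, "wz": 0, "claw": 0.0},
    {"x": 0, "y": 0, "z": -0.03, "wx": 0, "wy": 0, "wz": 0, "claw": 0.0},
    {"x": 0, "y": 0, "z": 0, "wx": 0, "wy": 0, "wz": 0, "claw": 0.0},
  ],
)

```text
time: 4.2
tool_pos: [548.8, 249.2, 284.5]
tool_rot: [3.134, 0.002, 2.217]
force: [0.4, 0.8, -0.8]
grip_width: 10.9
```

```bash
python3 go.py 523.4 -285 270 92.5; python3 - <<'E'
from h import *
from cell import ctrl
c=ctrl.read_camera("side");b=ctrl.read_camera("top")
cv2.imwrite("pics/s1.png",c["frame"][:,:,::-1]);cv2.imwrite("pics/t1.png",b["frame"][:,:,::-1])
np.savez("side1.npz",**c);np.savez("top1.npz",**b)
E
```

```text
t 4.20 pos [548.8 249.2 284.5] yaw [1.796e+02 1.000e-01 1.270e+02] F [ 0.4  0.8 -0.8] M [ 0.01  0.05 -0.03] w 10.9 j6 -0.29
shift now [-411.2 -341.9   12.6] rot [ 0.5 -0.  34.5] shift after rot [-532.5  -48.7   14.5]
```

View pics/s1.png

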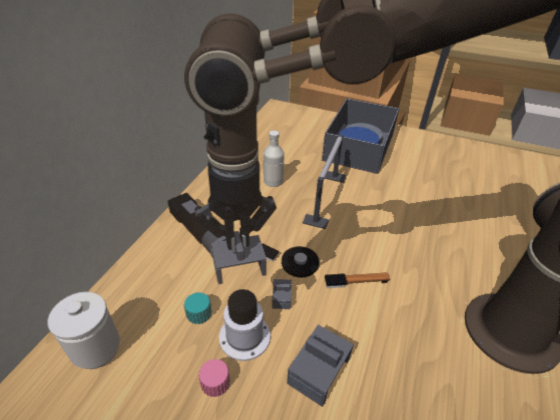

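step_arm(
  plan=[
    {"x": 0, "y": 0, "z": 0.003, "wx": 0.4, "wy": 0, "wz": 8.6, "claw": 0.0},
    {"x": 0, "y": 0, "z": 0.003, "wx": 0, "wy": 0, "wz": 8.6, "claw": 0.0},
    {"x": 0, "y": 0, "z": 0, "wx": 0, "wy": 0, "wz": 8.6, "claw": 0.0},
    {"x": 0, "y": 0, "z": 0, "wx": 0, "wy": 0, "wz": 8.6, "claw": 0.0},
    {"x": -0.03, "y": -0.003, "z": 0, "wx": 0, "wy": 0, "wz": 0, "claw": 0.0},
    {"x": -0.055, "y": -0.005, "z": 0, "wx": 0, "wy": 0, "wz": 0, "claw": 0.0},
    {"x": -0.055, "y": -0.005, "z": 0, "wx": 0, "wy": 0, "wz": 0, "claw": 0.0},
    {"x": -0.055, "y": -0.005, "z": 0, "wx": 0, "wy": 0, "wz": 0, "claw": 0.0},
    {"x": -0.055, "y": -0.005, "z": 0, "wx": 0, "wy": 0, "wz": 0, "claw": 0.0},
    {"x": -0.055, "y": -0.005, "z": 0, "wx": 0, "wy": 0, "wz": 0, "claw": 0.0},
    {"x": -0.055, "y": -0.005, "z": 0, "wx": 0, "wy": 0, "wz": 0, "claw": 0.0},
    {"x": -0.03, "y": -0.003, "z": 0, "wx": 0, "wy": 0, "wz": 0, "claw": 0.0},
  ],
)

```text
time: 5.8
tool_pos: [504.1, -153.1, 249.5]
tool_rot: [-3.089, 0.007, 1.603]
force: [0.6, -0.2, -0.9]
grip_width: 10.8
```

```bash
python3 go.py 523.4 -285 270 92.5; python3 - <<'E'
from h import *
for n,bx in(("side1",(215,270,275,340)),("top1",(150,210,215,275))):
    c=np.load(n+".npz");P,uv=cloud(c,box=bx)
    m=(P[:,2]>131)&(P[:,2]<140)&(abs(P[:,0]-548)<50)&(abs(P[:,1]-249)<50)
    print(n,m.sum(),cv2.minEnclosingCircle(P[m,:2].astype(np.float32)),np.median(P[m,2]) if m.any() else 0)
    m=(P[:,2]>100)&(P[:,2]<128)&(abs(P[:,0]-548)<50)&(abs(P[:,1]-249)<50);q=P[m]
    if len(q)>20:
        A=np.c_[2*q[:,:2],np.ones(len(q))];s=np.linalg.lstsq(A,(q[:,:2]**2).sum(1),rcond=None)[0];print(" side fit",len(q),s[:2],np.sqrt(s[2]+s[0]**2+s[1]**2))
E
```

```text
t 5.80 pos [ 504.1 -153.1  249.5] yaw [-177.     0.4   91.8] F [ 0.6 -0.2 -0.9] M [ 0.01 -0.09  0.07] w 10.8 j6 -0.38
shift now [-132.6   14.   -20.4] rot [-3.   0.4 -0.7] shift after rot [-132.6   13.5  -20.5]
side1 558 ((549.869384765625, 250.15481567382812), 29.816162109375) 134.28161767533737
 side fit 245 [550.81616968 248.27317381] 29.735667510448007
top1 149 ((547.4260864257812, 247.4480438232422), 28.37743377685547) 134.71606939257367
 side fit 89 [548.07840716 250.21553142] 28.3185890911985
```

step_arm(
  plan=[
    {"x": -0.02, "y": 0.004, "z": -0.02, "wx": -3, "wy": 0.4, "wz": -0.7, "claw": 0.0},
    {"x": -0.04, "y": 0.004, "z": -0.002, "wx": 0, "wy": 0, "wz": 0, "claw": 0.0},
    {"x": -0.04, "y": 0.004, "z": -0.002, "wx": -0.3, "wy": 0, "wz": 0, "claw": 0.0},
    {"x": -0.03, "y": 0.004, "z": 0, "wx": 0, "wy": 0, "wz": 0, "claw": 0.0},
    {"x": 0, "y": 0, "z": 0, "wx": 0, "wy": 0, "wz": 0, "claw": 0.0},
  ],
)

```text
time: 6.42
tool_pos: [519.4, -285.7, 260.4]
tool_rot: [-3.13, -0.012, 1.61]
force: [0.1, 0.1, -1.3]
grip_width: 10.1
```

```bash
python3 go.py 523.4 -285 255 92.5; python3 - <<'E'
from h import *
from cell import ctrl
s=ctrl.sense();c=ctrl.read_camera("wrist");T=Ttool(s);cv2.imwrite("pics/w2.png",c["frame"][:,:,::-1])
c2=ctrl.read_camera("side");cv2.imwrite("pics/s2.png",cv2.resize(c2["frame"][60:260,230:430],None,fx=3,fy=3)[:,:,::-1])
np.savez("wrist2.npz",T=T,**c);np.savez("side2.npz",**c2)
E
```

```text
t 6.42 pos [ 519.4 -285.7  260.4] yaw [-179.3   -0.7   92.2] F [ 0.1  0.1 -1.3] M [0.02 0.   0.01] w 10.1 j6 -0.62
shift now [0.5 4.1 5.3] rot [-0.7 -0.7 -0.2] shift after rot [0.5 4.  5.4]
```

View pics/w2.png

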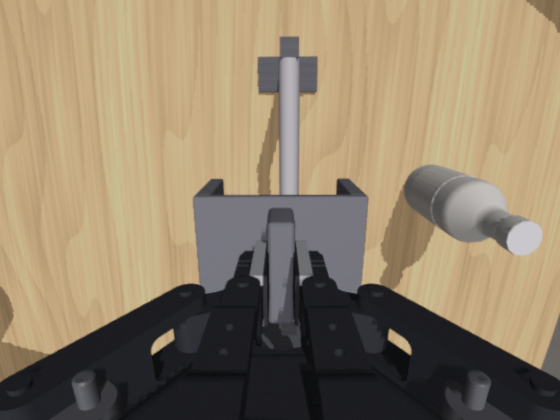

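View pics/s2.png

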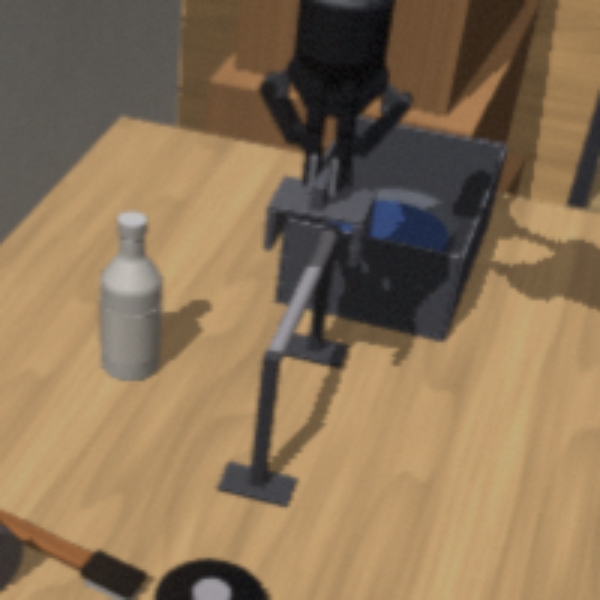

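```bash
python3 - <<'E'
from h import *
c=np.load("wrist2.npz");T=c["T"];P,uv=cloud(c,T,box=(250,60,330,195))
m=(P[:,2]>140)&(P[:,2]<170);Q=P[m];print(m.sum(),np.median(Q[:,2]))
Ti=np.linalg.inv(T);q=Q@Ti[:3,:3].T+Ti[:3,3]
for a in np.arange(np.floor(q[:,0].min()),q[:,0].max(),15):
    k=(q[:,0]>=a)&(q[:,0]<a+15)
    if k.sum()>5: print(a,q[k,1].min().round(1),q[k,1].max().round(1),Q[k].mean(0).round(1))
P,uv=cloud(c,T,box=(190,170,375,330)); q=P@Ti[:3,:3].T+Ti[:3,3]
k=(q[:,2]<12)&(q[:,2]>1)&(q[:,0]>15);print("plate",k.sum(),q[k,2].mean(),q[k,1].min(),q[k,1].max(),P[k,2].min(),P[k,2].max(),q[k,0].max())
k=(q[:,2]<-5)&(q[:,2]>-25)&(q[:,0]>15);print("rib",k.sum(),q[k,1].min(),q[k,1].max())
E
```

```text
2769 156.99764117975266
4.0 -1.7 13.7 [ 523.5 -271.8  156.4]
19.0 -1.7 13.6 [ 522.9 -257.7  156.5]
34.0 -1.6 13.4 [ 522.2 -242.7  156.6]
49.0 -1.6 14.1 [ 521.8 -227.5  156.5]
64.0 -1.6 13.8 [ 521.2 -212.7  156.5]
79.0 -1.6 13.6 [ 520.5 -197.8  156.5]
94.0 -1.6 13.3 [ 519.9 -183.9  156.7]
plate 5006 5.900170846569455 -43.640220733082856 42.68868331799058 248.38736395120918 259.36444036484613 30.420214075512945
rib 866 -6.490516164240432 5.526491332864509
```

step_arm(
  plan=[
    {"x": 0, "y": 0.005, "z": 0.03, "wx": -0.7, "wy": -0.7, "wz": -0.2, "claw": 0.0},
    {"x": 0, "y": 0, "z": 0.03, "wx": 0, "wy": 0, "wz": 0, "claw": 0.0},
    {"x": 0, "y": 0, "z": 0, "wx": 0, "wy": 0, "wz": 0, "claw": 0.0},
  ],
)

```text
time: 6.9
tool_pos: [522.8, -278.3, 197.6]
tool_rot: [-3.139, -0.005, 1.619]
force: [0.2, -0.7, -1.8]
grip_width: 10.5
```

```bash
python3 go.py 524.3 -285 171 92.5
```

```text
t 6.90 pos [ 522.8 -278.3  197.6] yaw [-179.9   -0.3   92.7] F [ 0.2 -0.7 -1.8] M [0.02 0.04 0.01] w 10.5 j6 -0.61
shift now [-6.9  1.2 26.5] rot [-0.1 -0.3  0.2] shift after rot [-6.8  1.2 26.6]
```

step_arm(
  plan=[
    {"x": -0.007, "y": 0.0015, "z": 0.01, "wx": 0, "wy": -0.3, "wz": 0, "claw": 0.0},
    {"x": 0, "y": 0, "z": 0.01, "wx": 0, "wy": 0, "wz": 0, "claw": 0.0},
    {"x": 0, "y": 0, "z": 0, "wx": 0, "wy": 0, "wz": 0, "claw": 0.0},
  ],
)

```text
time: 7.28
tool_pos: [526.1, -285.0, 178.8]
tool_rot: [3.141, 0.003, 1.62]
force: [-0.6, -0.7, -1.8]
grip_width: 10.6
```

```bash
python3 go.py 524.3 -285 171 92.5
```

```text
t 7.28 pos [ 526.1 -285.   178.8] yaw [1.80e+02 1.00e-01 9.28e+01] F [-0.6 -0.7 -1.8] M [-0.02 -0.02  0.05] w 10.6 j6 -0.62
shift now [ 0.1 -1.8  7.8] rot [0.  0.1 0.3] shift after rot [ 0.1 -1.8  7.8]
```

step_arm(
  plan=[
    {"x": 0, "y": -0.0018, "z": 0.005, "wx": 0, "wy": 0, "wz": 0, "claw": 0.0},
    {"x": 0, "y": 0, "z": 0.0025, "wx": 0, "wy": 0, "wz": 0, "claw": 0.0},
    {"x": 0, "y": 0, "z": 0, "wx": 0, "wy": 0, "wz": 0, "claw": 0.0},
  ],
)

```text
time: 7.65
tool_pos: [525.0, -285.8, 172.2]
tool_rot: [3.139, 0.004, 1.62]
force: [1.8, 0.4, -1.8]
grip_width: 10.3
```

```bash
python3 go.py 524.3 -285 169 92.5
```

```text
t 7.65 pos [ 525.  -285.8  172.2] yaw [179.9   0.2  92.8] F [ 1.8  0.4 -1.8] M [0.08 0.02 0.01] w 10.3 j6 -0.62
shift now [ 0.8 -0.6  3.2] rot [0.1 0.2 0.3] shift after rot [ 0.8 -0.6  3.2]
```

step_arm(
  plan=[
    {"x": 0, "y": -0.0006, "z": 0.002, "wx": 0, "wy": 0, "wz": 0, "claw": 0.0},
    {"x": 0, "y": 0, "z": 0.0015, "wx": 0, "wy": 0, "wz": 0, "claw": 0.0},
    {"x": 0, "y": 0, "z": 0.001, "wx": 0, "wy": 0, "wz": 0, "claw": 0.0},
    {"x": 0, "y": 0, "z": 0, "wx": 0, "wy": 0, "wz": 0, "claw": 0.0},
  ],
)

```text
time: 8.15
tool_pos: [524.9, -286.2, 169.1]
tool_rot: [3.138, 0.005, 1.62]
force: [0.5, 0.5, -2.1]
grip_width: 10.4
```

```bash
python3 go.py 524.3 -285 169 92.5
```

```text
t 8.15 pos [ 524.9 -286.2  169.1] yaw [179.8   0.3  92.8] F [ 0.5  0.5 -2.1] M [ 0.03  0.02 -0.01] w 10.4 j6 -0.62
shift now [ 1.2 -0.5  0.1] rot [0.2 0.3 0.3] shift after rot [ 1.2 -0.5  0.1]
```

Not quite in contact yet; creep down.

step_arm(
  plan=[
    {"x": 0, "y": 0, "z": 0.001, "wx": 0, "wy": 0, "wz": 0, "claw": 0.0},
    {"x": 0, "y": 0, "z": 0.001, "wx": 0, "wy": 0, "wz": 0, "claw": 0.0},
  ],
)

```text
time: 8.4
tool_pos: [524.9, -286.3, 168.9]
tool_rot: [3.138, 0.005, 1.62]
force: [-2.9, 2.0, 5.4]
grip_width: 10.2
```

```bash
python3 go.py 524.3 -285 167 92.5; python3 - <<'E'
from h import *
from cell import ctrl
c2=ctrl.read_camera("side");cv2.imwrite("pics/s3.png",cv2.resize(c2["frame"][100:240,260:400],None,fx=4,fy=4)[:,:,::-1])
E
```

```text
t 8.40 pos [ 524.9 -286.3  168.9] yaw [179.8   0.3  92.8] F [-2.9  2.   5.4] M [0.33 0.51 0.01] w 10.2 j6 -0.62
shift now [ 1.4 -0.6  1.9] rot [0.2 0.3 0.3] shift after rot [ 1.4 -0.6  1.9]
```

View pics/s3.png

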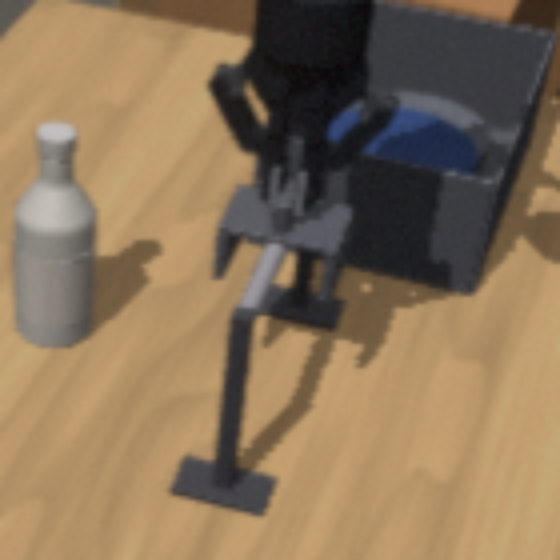

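step_arm(
  plan=[
    {"x": 0, "y": 0, "z": -0.0005, "wx": 0, "wy": 0, "wz": 0, "claw": 0.016},
    {"x": 0, "y": 0, "z": 0, "wx": 0, "wy": 0, "wz": 0, "claw": 0.024},
    {"x": 0, "y": 0, "z": 0, "wx": 0, "wy": 0, "wz": 0, "claw": 0.04},
    {"x": 0, "y": 0, "z": 0, "wx": 0, "wy": 0, "wz": 0, "claw": 0.04},
    {"x": 0, "y": 0, "z": -0.015, "wx": 0, "wy": 0, "wz": 0, "claw": 0.04},
    {"x": 0, "y": 0, "z": -0.03, "wx": 0, "wy": 0, "wz": 0, "claw": 0.04},
    {"x": 0, "y": 0, "z": -0.04, "wx": 0, "wy": 0, "wz": 0, "claw": 0.04},
  ],
)

```text
time: 9.32
tool_pos: [522.9, -284.8, 253.3]
tool_rot: [-3.14, 0.001, 1.62]
force: [-0.2, -0.7, 0.3]
grip_width: 39.9
```

```bash
python3 go.py 548.5 249 250 114; python3 - <<'E'
from h import *
from cell import ctrl
s=ctrl.sense();c=ctrl.read_camera("wrist");T=Ttool(s);cv2.imwrite("pics/w4.png",c["frame"][:,:,::-1])
c2=ctrl.read_camera("side");cv2.imwrite("pics/s4.png",cv2.resize(c2["frame"][100:240,260:400],None,fx=4,fy=4)[:,:,::-1])
E
```

```text
t 9.32 pos [ 522.9 -284.8  253.3] yaw [-1.799e+02  1.000e-01  9.280e+01] F [-0.2 -0.7  0.3] M [0.04 0.02 0.02] w 39.9 j6 -0.62
shift now [531.9  51.8   2.8] rot [ -0.1   0.  -21.2] shift after rot [477.2 240.5   3.3]
```

View pics/s4.png

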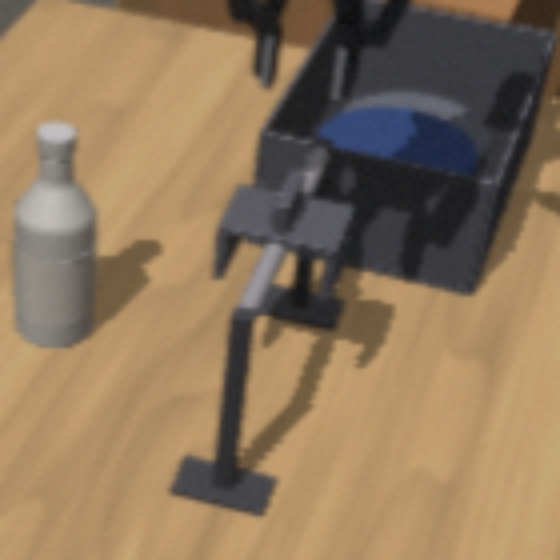

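View pics/w4.png

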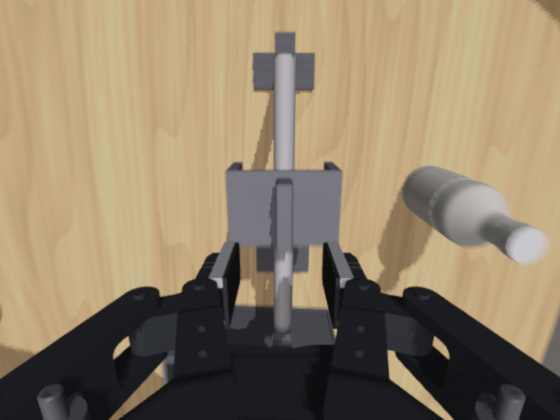

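step_arm(
  plan=[
    {"x": 0.03, "y": 0.003, "z": -0.004, "wx": 0, "wy": 0, "wz": 0, "claw": 0.04},
    {"x": 0.055, "y": 0.005, "z": -0.003, "wx": 0, "wy": 0, "wz": 0, "claw": 0.04},
    {"x": 0.055, "y": 0.005, "z": -0.003, "wx": 0, "wy": 0, "wz": 0, "claw": 0.06},
    {"x": 0.055, "y": 0.005, "z": -0.003, "wx": 0, "wy": 0, "wz": 0, "claw": 0.085},
    {"x": 0.055, "y": 0.005, "z": -0.003, "wx": 0, "wy": 0, "wz": 0, "claw": 0.085},
    {"x": 0.055, "y": 0.005, "z": 0, "wx": 0, "wy": 0, "wz": 0, "claw": 0.085},
    {"x": 0.04, "y": 0.005, "z": 0, "wx": 0, "wy": 0, "wz": 0, "claw": 0.085},
  ],
)

```text
time: 10.3
tool_pos: [544.9, 65.2, 275.9]
tool_rot: [3.124, 0.012, 1.612]
force: [0.4, -0.5, 0.2]
grip_width: 85.0
```

```bash
python3 go.py 548.5 249 230 92.5
```

```text
t 10.30 pos [544.9  65.2 275.9] yaw [179.    0.7  92.4] F [ 0.4 -0.5  0.2] M [-0.01 -0.08 -0.07] w 85.0 j6 0.01
shift now [184.   10.4  43.9] rot [ 1.   0.7 -0.1] shift after rot [183.5  11.6  45.9]
```

step_arm(
  plan=[
    {"x": 0.05, "y": 0.003, "z": 0.01, "wx": 1, "wy": 0.7, "wz": 0, "claw": 0.085},
    {"x": 0.05, "y": 0.004, "z": 0.01, "wx": 0, "wy": 0, "wz": 0, "claw": 0.085},
    {"x": 0.05, "y": 0.004, "z": 0.01, "wx": 0, "wy": 0, "wz": 0, "claw": 0.085},
    {"x": 0.025, "y": 0, "z": 0.01, "wx": 0, "wy": 0, "wz": 0, "claw": 0.085},
    {"x": 0, "y": 0, "z": 0, "wx": 0, "wy": 0, "wz": 0, "claw": 0.085},
  ],
)

```text
time: 10.92
tool_pos: [548.3, 249.3, 235.1]
tool_rot: [3.138, -0.001, 1.617]
force: [0.1, -0.4, 0.4]
grip_width: 85.0
```

```bash
python3 go.py 548.5 249 200 92.5;  python3 - <<'E'
from h import *
from cell import ctrl
s=ctrl.sense();c=ctrl.read_camera("wrist");T=Ttool(s);cv2.imwrite("pics/w5.png",c["frame"][:,:,::-1])
P,uv=cloud(c,T); m=(P[:,2]>131)&(P[:,2]<142)&(abs(P[:,0]-548)<50)&(abs(P[:,1]-249)<50)
print(m.sum(),cv2.minEnclosingCircle(P[m,:2].astype(np.float32)),cv2.minAreaRect(P[m,:2].astype(np.float32)),np.median(P[m,2]))
E
```

```text
t 10.93 pos [548.3 249.3 235.1] yaw [179.8  -0.   92.7] F [ 0.1 -0.4  0.4] M [-0.05  0.02  0.01] w 85.0 j6 0.31
shift now [-0.4  0.  35.1] rot [ 0.2 -0.   0.2] shift after rot [-0.3  0.2 35.1]
3774 ((547.4761352539062, 249.00509643554688), 29.228801727294922) ((547.6386108398438, 248.83326721191406), (57.412715911865234, 57.280582427978516), 85.6219482421875) 135.22024273612573
```

View pics/w5.png

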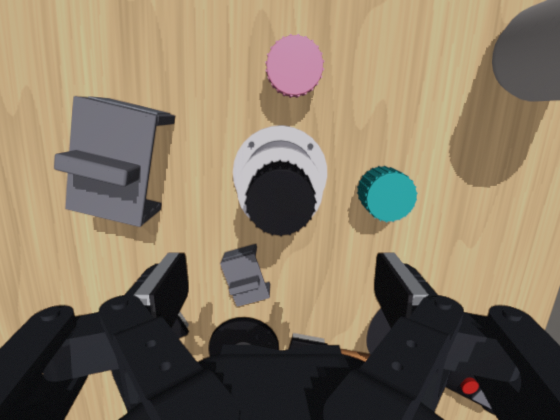

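step_arm(
  plan=[
    {"x": 0, "y": 0, "z": 0.035, "wx": 0.2, "wy": 0, "wz": 0, "claw": 0.085},
    {"x": 0, "y": 0, "z": 0.03, "wx": 0, "wy": 0, "wz": 0, "claw": 0.085},
    {"x": 0, "y": 0, "z": 0, "wx": 0, "wy": 0, "wz": 0, "claw": 0.085},
  ],
)

```text
time: 11.35
tool_pos: [551.3, 245.4, 172.3]
tool_rot: [3.136, -0.0, 1.614]
force: [-0.6, -0.1, 1.0]
grip_width: 84.8
```

```bash
python3 go.py 547.9 249 102 92.5
```

```text
t 11.35 pos [551.3 245.4 172.3] yaw [179.7  -0.   92.5] F [-0.6 -0.1  1. ] M [ 0.01  0.03 -0.02] w 84.8 j6 0.31
shift now [ 3.7 -3.6 70.3] rot [ 0.3 -0.  -0. ] shift after rot [ 3.7 -3.2 70.3]
```

step_arm(
  plan=[
    {"x": 0.004, "y": -0.004, "z": 0.02, "wx": 0.3, "wy": 0, "wz": 0, "claw": 0.085},
    {"x": 0, "y": 0, "z": 0.02, "wx": 0, "wy": 0, "wz": 0, "claw": 0.085},
    {"x": 0, "y": 0, "z": 0.01, "wx": 0, "wy": 0, "wz": 0, "claw": 0.085},
    {"x": 0, "y": 0, "z": 0, "wx": 0, "wy": 0, "wz": 0, "claw": 0.085},
  ],
)

```text
time: 11.85
tool_pos: [550.0, 248.6, 124.1]
tool_rot: [3.135, -0.002, 1.611]
force: [-1.3, -0.6, -0.0]
grip_width: 84.9
```

```bash
python3 go.py 547.9 249 102 92.5
```

```text
t 11.85 pos [550.  248.6 124.1] yaw [ 1.796e+02 -1.000e-01  9.230e+01] F [-1.3 -0.6 -0. ] M [-0.01  0.02  0.06] w 84.9 j6 0.31
shift now [ 0.4 -2.2 22.1] rot [ 0.4 -0.1 -0.2] shift after rot [ 0.5 -2.1 22.1]
```

step_arm(
  plan=[
    {"x": 0.0005, "y": -0.003, "z": 0.012, "wx": 0.4, "wy": 0, "wz": 0, "claw": 0.085},
    {"x": 0, "y": 0, "z": 0.01, "wx": 0, "wy": 0, "wz": 0, "claw": 0.075},
    {"x": 0, "y": 0, "z": 0, "wx": 0, "wy": 0, "wz": 0, "claw": 0.07},
    {"x": 0, "y": 0, "z": 0, "wx": 0, "wy": 0, "wz": 0, "claw": 0.066},
  ],
)

```text
time: 12.35
tool_pos: [547.9, 249.6, 102.1]
tool_rot: [3.14, -0.003, 1.611]
force: [0.5, -0.4, 0.2]
grip_width: 65.8
```

```bash
python3 go.py 547.9 249 102 92.5
```

```text
t 12.35 pos [547.9 249.6 102.1] yaw [179.9  -0.2  92.3] F [ 0.5 -0.4  0.2] M [-0.   -0.02 -0.02] w 65.8 j6 0.31
shift now [-0.6 -0.   0.1] rot [ 0.1 -0.2 -0.2] shift after rot [-0.6 -0.1  0.1]
```

step_arm(
  plan=[
    {"x": 0, "y": 0, "z": 0, "wx": 0, "wy": 0, "wz": 0, "claw": 0.058},
    {"x": 0, "y": 0, "z": 0, "wx": 0, "wy": 0, "wz": 0, "claw": 0.045},
    {"x": 0, "y": 0, "z": 0, "wx": 0, "wy": 0, "wz": 0, "claw": 0.045},
    {"x": 0, "y": 0, "z": 0, "wx": 0, "wy": 0, "wz": 0, "claw": 0.045},
  ],
)

```text
time: 12.85
tool_pos: [548.5, 249.9, 102.9]
tool_rot: [3.139, -0.003, 1.611]
force: [0.2, -0.2, -1.0]
grip_width: 54.6
```

```bash
python3 go.py 547.9 249 102 92.5
```

```text
t 12.85 pos [548.5 249.9 102.9] yaw [179.8  -0.2  92.3] F [ 0.2 -0.2 -1. ] M [-0.03  0.01  0.02] w 54.6 j6 0.31
shift now [-0.8 -0.6  0.9] rot [ 0.2 -0.2 -0.2] shift after rot [-0.8 -0.6  0.9]
```

step_arm(
  plan=[
    {"x": 0, "y": 0, "z": 0, "wx": 0, "wy": 0, "wz": 3, "claw": 0.045},
    {"x": 0, "y": 0, "z": 0, "wx": 0, "wy": 0, "wz": 3, "claw": 0.045},
  ],
)

```text
time: 13.1
tool_pos: [548.2, 249.4, 102.8]
tool_rot: [3.14, -0.003, 1.503]
force: [-0.5, -0.6, 0.9]
grip_width: 54.5
```

```bash
python3 go.py 548.5 249.9 102.9 92.5
```

```text
t 13.10 pos [548.2 249.4 102.8] yaw [179.9  -0.2  86.1] F [-0.5 -0.6  0.9] M [-0.21  0.11 -0.01] w 54.5 j6 0.42
shift now [ 0.6  0.2 -0.1] rot [ 0.1 -0.1 -6.4] shift after rot [ 0.5  0.3 -0.1]
```

step_arm(
  plan=[
    {"x": 0, "y": 0, "z": 0, "wx": 0, "wy": 0, "wz": 3, "claw": 0.045},
    {"x": 0, "y": 0, "z": 0, "wx": 0, "wy": 0, "wz": 3, "claw": 0.045},
  ],
)

```text
time: 13.35
tool_pos: [548.3, 249.0, 102.9]
tool_rot: [3.139, -0.001, 1.402]
force: [0.2, 1.2, 0.2]
grip_width: 54.5
```

```bash
python3 go.py 548.5 249.9 102.9 92.5
```

```text
t 13.35 pos [548.3 249.  102.9] yaw [ 1.799e+02 -1.000e-01  8.030e+01] F [0.2 1.2 0.2] M [0.28 0.11 1.66] w 54.5 j6 0.52
shift now [ 0.9  0.  -0. ] rot [  0.1  -0.1 -12.2] shift after rot [ 0.9  0.2 -0. ]
```

step_arm(
  plan=[
    {"x": 0, "y": 0, "z": 0, "wx": 0, "wy": 0, "wz": -3, "claw": 0.045},
    {"x": 0, "y": 0, "z": 0, "wx": 0, "wy": 0, "wz": -4, "claw": 0.045},
    {"x": 0, "y": 0, "z": 0, "wx": 0, "wy": 0, "wz": -5, "claw": 0.045},
  ],
)

```text
time: 13.72
tool_pos: [548.5, 249.3, 102.9]
tool_rot: [3.138, -0.001, 1.619]
force: [-0.8, 0.7, -0.3]
grip_width: 54.6
```

```bash
python3 go.py 548.5 249.9 102.9 92.5
```

```text
t 13.72 pos [548.5 249.3 102.9] yaw [179.8  -0.   92.7] F [-0.8  0.7 -0.3] M [0.03 0.01 0.01] w 54.6 j6 0.31
shift now [0.6 0.1 0. ] rot [ 0.2 -0.   0.2] shift after rot [0.6 0.1 0. ]
```

Clockwise hit a stop (~12°, 1.7 N·m). Now counter-clockwise.

step_arm(
  plan=[
    {"x": 0, "y": 0, "z": 0, "wx": 0, "wy": 0, "wz": -4, "claw": 0.045},
    {"x": 0, "y": 0, "z": 0, "wx": 0, "wy": 0, "wz": -4, "claw": 0.045},
    {"x": 0, "y": 0, "z": 0, "wx": 0, "wy": 0, "wz": -4, "claw": 0.045},
    {"x": 0, "y": 0, "z": 0, "wx": 0, "wy": 0, "wz": -4, "claw": 0.045},
    {"x": 0, "y": 0, "z": 0, "wx": 0, "wy": 0, "wz": -4, "claw": 0.045},
  ],
)

```text
time: 14.35
tool_pos: [548.7, 249.9, 102.9]
tool_rot: [3.137, -0.0, 1.979]
force: [-0.5, 0.5, -0.7]
grip_width: 54.8
```

```bash
python3 go.py 548.5 249.3 102.9 152
```

```text
t 14.35 pos [548.7 249.9 102.9] yaw [179.7  -0.  113.4] F [-0.5  0.5 -0.7] M [ 0.1   0.02 -0.03] w 54.8 j6 -0.05
shift now [-0.5 -0.5  0. ] rot [  0.3   0.1 -38.6] shift after rot [-0.1 -0.7  0. ]
```

step_arm(
  plan=[
    {"x": 0, "y": -0.0005, "z": 0, "wx": 0.3, "wy": 0, "wz": -5.4, "claw": 0.045},
    {"x": 0, "y": 0, "z": 0, "wx": 0, "wy": 0, "wz": -5.4, "claw": 0.045},
    {"x": 0, "y": 0, "z": 0, "wx": 0, "wy": 0, "wz": -5.4, "claw": 0.045},
    {"x": 0, "y": 0, "z": 0, "wx": 0, "wy": 0, "wz": -5.4, "claw": 0.045},
  ],
)

```text
time: 14.85
tool_pos: [548.8, 249.9, 102.9]
tool_rot: [3.141, 0.0, 2.369]
force: [0.2, 0.5, -0.4]
grip_width: 54.5
```

```bash
python3 go.py 548.5 249.3 102.9 152
```

```text
t 14.85 pos [548.8 249.9 102.9] yaw [180.    0.  135.7] F [ 0.2  0.5 -0.4] M [ 0.01 -0.04  0.01] w 54.5 j6 -0.44
shift now [-0.2 -0.6 -0. ] rot [  0.    0.  -16.3] shift after rot [-0.  -0.7 -0. ]
```

step_arm(
  plan=[
    {"x": 0, "y": -0.0005, "z": 0, "wx": 0, "wy": 0, "wz": -5.4, "claw": 0.045},
    {"x": 0, "y": 0, "z": 0, "wx": 0, "wy": 0, "wz": -5.4, "claw": 0.045},
    {"x": 0, "y": 0, "z": 0, "wx": 0, "wy": 0, "wz": -5, "claw": 0.045},
    {"x": 0, "y": 0, "z": 0, "wx": 0, "wy": 0, "wz": 0, "claw": 0.045},
  ],
)

```text
time: 15.35
tool_pos: [548.7, 249.7, 102.9]
tool_rot: [3.14, 0.001, 2.653]
force: [0.2, 0.1, 1.0]
grip_width: 54.5
```

```bash
python3 go.py 548.5 249.3 102.9 152
```

```text
t 15.35 pos [548.7 249.7 102.9] yaw [179.9   0.  152. ] F [0.2 0.1 1. ] M [-0.05  0.02 -0.08] w 54.5 j6 -0.73
shift now [-0.  -0.5 -0. ] rot [ 0.1  0.  -0. ] shift after rot [-0.  -0.5 -0. ]
```

step_arm(
  plan=[
    {"x": 0, "y": 0, "z": -0.003, "wx": 0, "wy": 0, "wz": 0, "claw": 0.045},
    {"x": 0, "y": 0, "z": -0.003, "wx": 0, "wy": 0, "wz": 0, "claw": 0.045},
  ],
)

```text
time: 15.6
tool_pos: [548.2, 249.6, 108.7]
tool_rot: [3.141, -0.0, 2.651]
force: [-1.0, -0.1, -0.9]
grip_width: 54.9
```

```bash
python3 go.py 548.5 249.3 202.9 152
```

```text
t 15.60 pos [548.2 249.6 108.7] yaw [180.   -0.  151.9] F [-1.  -0.1 -0.9] M [-0.05 -0.02  0.01] w 54.9 j6 -0.73
shift now [ -0.3  -0.  -94.2] rot [ 0.  -0.  -0.1] shift after rot [ -0.4  -0.1 -94.2]
```

step_arm(
  plan=[
    {"x": 0, "y": 0, "z": -0.008, "wx": 0, "wy": 0, "wz": 0, "claw": 0.045},
    {"x": 0, "y": 0, "z": -0.01, "wx": 0, "wy": 0, "wz": 0, "claw": 0.045},
    {"x": 0, "y": 0, "z": -0.012, "wx": 0, "wy": 0, "wz": 0, "claw": 0.045},
    {"x": 0, "y": 0, "z": -0.015, "wx": 0, "wy": 0, "wz": 0, "claw": 0.045},
    {"x": 0, "y": 0, "z": -0.015, "wx": 0, "wy": 0, "wz": 0, "claw": 0.045},
    {"x": 0, "y": 0, "z": -0.015, "wx": 0, "wy": 0, "wz": 0, "claw": 0.045},
    {"x": 0, "y": 0, "z": -0.01, "wx": 0, "wy": 0, "wz": 0, "claw": 0.045},
    {"x": 0, "y": 0, "z": 0, "wx": 0, "wy": 0, "wz": 0, "claw": 0.045},
  ],
)

```text
time: 16.6
tool_pos: [549.5, 250.0, 202.4]
tool_rot: [3.137, 0.003, 2.65]
force: [0.0, -0.5, -1.5]
grip_width: 54.4
```

```bash
python3 go.py 548.5 249.3 202.9 152
```

```text
t 16.60 pos [549.5 250.  202.4] yaw [179.8   0.2 151.8] F [ 0.  -0.5 -1.5] M [0.04 0.06 0.  ] w 54.4 j6 -0.72
shift now [ 0.6 -1.1 -0.5] rot [ 0.2  0.2 -0.2] shift after rot [ 0.6 -1.1 -0.5]
```

step_arm(
  plan=[
    {"x": 0.0006, "y": -0.001, "z": -0.0005, "wx": 0.2, "wy": 0.2, "wz": 0, "claw": 0.045},
    {"x": 0, "y": 0, "z": 0, "wx": 0, "wy": 0, "wz": 0, "claw": 0.045},
    {"x": 0, "y": 0, "z": 0, "wx": 0, "wy": 0, "wz": 0, "claw": 0.045},
    {"x": 0, "y": 0, "z": 0, "wx": 0, "wy": 0, "wz": 0, "claw": 0.045},
  ],
)

```text
time: 17.1
tool_pos: [547.0, 248.8, 200.6]
tool_rot: [-3.139, -0.004, 2.65]
force: [-0.6, 0.4, -1.0]
grip_width: 54.6
```

```bash
python3 go.py 548.5 249.3 202.9 152; python3 - <<'E'
from h import *
from cell import ctrl
for n in("side","top"):
    c=ctrl.read_camera(n);cv2.imwrite(f"pics/{n}9.png",c["frame"][:,:,::-1])
    a=np.load(n+"0.npz")
    P,uv=cloud(c)
    m=(P[:,2]>175)&(P[:,2]<192)&(abs(P[:,0]-523)<30)&(abs(P[:,1]+285)<50);print(n,"hanging rib",m.sum(),cv2.minAreaRect(P[m,:2].astype(np.float32)) if m.sum()>5 else '', np.median(P[m,2]) if m.any() else '')
    m=(P[:,2]>160)&(P[:,2]<172)&(abs(P[:,0]-523)<60)&(abs(P[:,1]+285)<50)
    if m.sum()>50: q=P[m];A=np.c_[q[:,:2],np.ones(len(q))];print(" plate tilt deg",np.degrees(np.linalg.lstsq(A,q[:,2],rcond=None)[0][:2]))
    # cap rim z
    m=(P[:,2]>150)&(P[:,2]<232)&(np.hypot(P[:,0]-548,P[:,1]-249)<31)
    print(" cap z range",P[m,2].min() if m.any() else '')
print(ctrl.sense()["joint_vel"].round(3))
E
```

```text
t 17.10 pos [547.  248.8 200.6] yaw [-179.8   -0.2  151.8] F [-0.6  0.4 -1. ] M [0.02 0.01 0.02] w 54.6 j6 -0.73
shift now [-1.1  1.1 -2.3] rot [-0.2 -0.2 -0.2] shift after rot [-1.1  1.1 -2.3]
side hanging rib 60 ((526.3482055664062, -284.3792724609375), (12.175363540649414, 50.446407318115234), 2.1122379302978516) 184.7487943511157
 plate tilt deg [-0.54031071  1.06361449]
 cap z range 187.5844415186907
top hanging rib 148 ((524.3091430664062, -285.54730224609375), (12.194958686828613, 50.522804260253906), 3.0264413356781006) 186.59551347332365
 plate tilt deg [-0.30665719  0.08852304]
 cap z range 188.87067828102658
[ 0.    -0.006 -0.005 -0.001  0.001 -0.001]
```

View pics/side9.png

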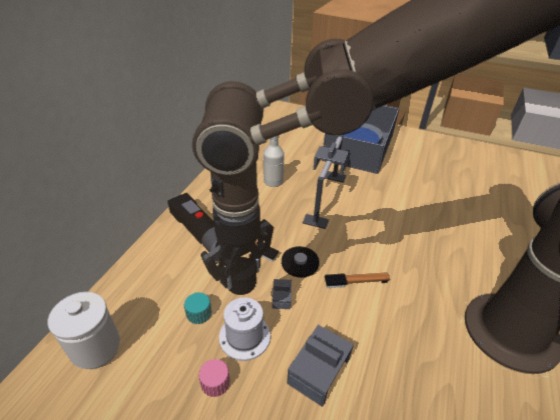

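View pics/top9.png

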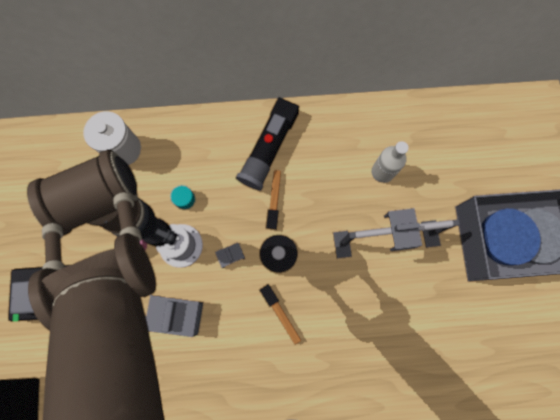

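```bash
python3 -c "
from cell import ctrl
print(ctrl.finish_job()); s=ctrl.sense(); print(s['time'],s['tool_pos'],s['grip_width'])"
```

```text
the job is handed in; nothing more can be done
None
the job is handed in; nothing more can be done
```

I finished the job and handed it in at about 17 s, well inside the 61 s limit. The arm is still holding the cap; no verdict is reported.

- **Holder:** I took the middle-sized grey holder off the cap by its rib and hung it astride the bar, near its middle. After release, both fixed cameras showed it hanging. The top camera has it level within 0.3°, and the side camera reads about 1° of tilt from fewer points.
- **Cap direction:** Turned gently clockwise (seen from above), it stopped hard at about 12° with 1.7 N·m. Counter-clockwise it turned freely for 60°.
- **Lift:** The cap lifted off with no more than about its own weight showing on the wrist. It is upright within 0.3° and the arm is at rest. It sits 98 mm above its seat by the tool height, and both cameras put its rim at about 188 mm against 90 mm when seated.
- **Other objects:** The brushes, polisher, bottle and disc look unmoved in the last pictures. I judged that by eye, not by measuring.
- **Drift:** Some fast moves left the arm up to 20 mm low or tilted by up to 3°. I corrected this before each grasp and placement.

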